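# Slide the parts box under the hopper spout and tip in the brass wheel nuts

### The job

On the sorting stand, push the blue box along its rail until it sits centred under the hopper's spout, and leave it there. Then press down the red lever of the tray that holds the brass wheel nuts, so that the tray tips and both nuts drop through the hopper into the box. The black nuts stay in their tray.

Things in the scene. Friction and masses are not known exactly. Their poses are not given: they have to be found in the camera images.
- box (a point): Blue open box, 100 x 130 x 58 mm (x, y, high), walls 4 mm, on a carriage that slides along y on a bench rail; point: centre of its mouth, 72 mm above the bench. It starts 110 to 220 mm from the spout on the spout's -y side (robot's right). About 2 N of friction; it stays where left. The rail runs on past the spout: no stop there.
- post (a point): Upright orange handle post of the box's carriage, 22 mm thick, for pushing or pinching; point: centre of its top, 90 mm above the bench. It stands 175 mm from the box's centre towards -y (outward, away from the spout) on a flat steel tongue 22 mm above the bench. Its axes are those of the box.
- spout (a point): Square steel spout, 54 mm inside, under the aluminium hopper of the fixed blue stand; point: centre of its lower opening, 85 mm above the bench. y runs along the rail, x away from the robot, z up (stand turned up to 9 degrees). The hopper is 110 mm wide in y, reaches 55 mm towards the robot and is 217 mm high; trays and levers top out at 0.26 m.
- pad_left (a point): Red press pad, 32 x 30 mm (x, y), of the left tip tray's lever (robot's left, +y); point: centre of its top. The steel tray, 92 x 48 mm, lies behind it, its middle 143 mm further in x and 43 mm nearer the stand's middle in y. Pressed 118 mm straight down (2 to 4 N; 251 to 133 mm above the bench) it tips the tray 63 degrees to a stop; nuts slide from 75 mm down. It springs back up: hold it down 1 s.
- pad_right (a point): Red press pad, 32 x 30 mm (x, y), of the right tip tray's lever (robot's right, -y); point: centre of its top. The steel tray, 92 x 48 mm, lies behind it, its middle 143 mm further in x and 43 mm nearer the stand's middle in y. Pressed 118 mm straight down (2 to 4 N; 251 to 133 mm above the bench) it tips the tray 63 degrees to a stop; nuts slide from 75 mm down. It springs back up: hold it down 1 s.
- brass_1: Capped hexagonal wheel nut, yellow brass, 25 mm across corners, 23 mm high, 60 g; origin at the centre of its flat underside. Both brass nuts stand in one of the two tip trays, one behind the other; which tray varies.
- brass_2: Capped hexagonal wheel nut, yellow brass, 25 mm across corners, 23 mm high, 60 g; origin at the centre of its flat underside. Both brass nuts stand in one of the two tip trays, one behind the other; which tray varies.
- black_1: Capped hexagonal wheel nut, black, 25 mm across corners, 23 mm high, 60 g; origin at the centre of its flat underside. Both black nuts stand in one of the two tip trays, one behind the other; which tray varies.
- black_2: Capped hexagonal wheel nut, black, 25 mm across corners, 23 mm high, 60 g; origin at the centre of its flat underside. Both black nuts stand in one of the two tip trays, one behind the other; which tray varies.
Mind the look-alikes: they are no part of the job. Leave any pink, purple or white look-alike of the brass_1 alone.

How it is judged (in metres and radians):
On the way, in this order (a step that is already met when the one before it is completed fails the run):
1. the box stands under the spout, within 20 mm, with the brass nuts still up in their tray (horizontal distance between box and spout below 0.02 m and height (world z) of each of brass_1, brass_2 above 0.17 m), for 0.2 s.
2. a tray is tipped by its lever (its pad pressed below 210 mm, from 251 mm) while the box is under the spout (horizontal distance between box and spout below 0.02 m and height (world z) of any of pad_left, pad_right below 0.21 m), for 0.02 s.
At the end, for the whole second after the job is handed in: Both brass nuts lie at rest inside the blue box, below its rim; the box's centre is within 20 mm of the spout's, seen from above; both black nuts are within 30 mm of where they started in their tray (horizontal distance between box and spout below 0.02 m and x of brass_1 in the frame of box between -0.05 and 0.05 m and y of brass_1 in the frame of box between -0.065 and 0.065 m and z of brass_1 in the frame of box between -0.065 and -0.005 m and linear speed of each of brass_1, brass_2 below 0.05 m/s and x of brass_2 in the frame of box between -0.05 and 0.05 m and y of brass_2 in the frame of box between -0.065 and 0.065 m and z of brass_2 in the frame of box between -0.065 and -0.005 m and distance of each of black_1, black_2 from where it was at the start of the episode below 0.03 m); the robot touches nothing.
It fails at once if a black nut leaves its place in its tray (moved more than 60 mm) (distance of any of black_1, black_2 from where it was at the start of the episode above 0.06 m).
It also fails if it takes over 56 s, if anything falls off the work surface, if the arm or the gripper's body presses on something with over 40 N, if the wrist force passes 120 N, or if a joint passes its speed limit or range.

### The arm

A 6-joint arm with a two-finger parallel gripper is mounted at the origin on the work surface. World frame = base frame: x ahead of the robot, y to its left, z up, the work surface at z = 0. Lengths are in m, angles in degrees, forces in N, time in s.
With the tool pointing down it reaches from about 0.3 to 0.75 m from the base axis. Payload 8.5 kg.
Tool frame: the origin (TCP) lies on the centre line of the jaws, within the pads' length; the fingertips stand 17 mm ahead of it and the grasp point (between the pads) lies 2 mm behind it; z points along the fingers, y is the line along which they close (so a half turn about z gives the same grasp; the last joint's range is limited). The gripper opens to 85 mm and grips with 20 to 120 N. Pads are 22 mm wide; open, the fingers measure 114 mm over their backs; the gripper's body (76 mm by 85 mm) begins 54 mm behind the grasp point. The pads swing forward as they close: fully open they stand 13 mm farther back than shut.
Start: joints at [59.055, 21.807, 74.336, -0, 83.858, -12.336], TCP at [0.176, 0.521, 0.248] pointing down, gripper open.
Joint ranges: [-178.18, 178.18], [-50.72, 133.34], [12.68, 142.11], [-81.47, 261.47], [9.98, 163.14], [-165.26, 165.26]. Speed limits (degrees/s): [136.94, 136.94, 180, 180, 180, 180].

### API

Orientations are given as a 3x3 rotation matrix whose columns are the frame's x, y, z axes.
In Python, from rig import env gives the robot as it stands.
- The arm moves only by the shell command python3 -m handwheel 'ROWS' [OPENING] [FORCE]. ROWS is JSON, a list that holds one entry, the list of rows, each a list of 4 numbers: the shift along the tool's x, y, z in m, then the turn about the tool's z in rad. In form: [[[x, y, z, roll], ...]]. A call has 1 to 5 rows; each row shifts and turns the commanded pose from where the row before left it, along the tool's axes as they then stand; what a row does not reach is not made up. A row lasts 1/12 s, in which the tool goes at most 41.7 mm and 7.16 degrees, less where a joint would pass 70% of its speed; a pose out of reach is approached as far as the arm can. A call is refused whole if a number of a shift passes 0.0417 or a number of a turn 0.125, either way. A call with a gripper value outside its range is refused whole. OPENING is the opening in per cent of the stroke, from 0 (shut) to 100 (fully open), set as the call begins (- or left out, the last holds). The fingers move at their own pace and stop on an object; FORCE is the grip in N (left out, the last holds). Time passes only in rows, so rows that do not move let the fingers close. It gives the time, the measured TCP pose, the force and the opening at its end, in the units of the state.
- env.observe(): the state, without advancing time (a new reading comes with each control period).
- env.get_image(name): name is "side" or "top" or "wrist"; returns (picture, depth): 420x560x3 uint8, red, green, blue; 420x560 float32, m along the optical axis (not along the pixel's ray), 0 where there is no reading.
- env.camera_params(name): a dict with "K" (3x3 intrinsics, pixels), "rvec" (rotation vector, rad) and "tvec" (3), from world to camera coordinates, as OpenCV has them. Camera axes: x right, y down, z forward; pixel columns grow to the right and rows downward; lengths in m; the calibration is good to about 2 mm. The wrist camera is an equidistant fisheye: a pixel r from the principal point sees the ray r / f radians off the axis. A picture is of the moment at which its call begins: read the wrist's pose just before it. camera_params takes no time and is no camera call; for the wrist camera it gives the pose at the moment of the call.
- env.close_job(): hands the job in, once; it reports no verdict.
The state is a dict: "time_s": time; "q": joint angles; "qvel": joint speeds; "joint_efforts": joint torques, N m; "position": TCP position; "tool_rot": TCP orientation; "ft_force": force on the tool from outside, world axes, zero at the start; "wrist_torque": the same for the moment, N m; "grip_width": finger opening in m.
Only numpy, scipy, OpenCV 4.12 (cv2) and the standard library are available. Lean on these libraries where they do the work, as an engineer would, in place of code of your own. Each camera call takes 0.05 s, during which the arm holds its last target. There are 200 camera calls.

## Working session

There is one attempt and no reset: what is moved stays moved. The work goes in short steps, Python scripts to look and compute and a shell command to move; the robot and the scene stay as the last step left them, time stands still between calls to the robot, and variables do not carry over. Pictures are saved under pics/ and viewed, on a budget of 10 in all, crops included, one or two more only if the job needs it, and the job is handed in when it is done.

```bash
mkdir -p pics; cat > h.py <<'E'
import numpy as np, cv2
from rig import env
def snap(n):
    p=env.camera_params(n); im,d=env.get_image(n)
    np.savez(f'{n}.npz',im=im,d=d,K=p['K'],r=p['rvec'],t=p['tvec']); return im,d
def cloud(n):
    z=np.load(f'{n}.npz'); d=z['d']; K=z['K']; R=cv2.Rodrigues(z['r'])[0]
    v,u=np.mgrid[:d.shape[0],:d.shape[1]]
    c=np.stack([(u-K[0,2])/K[0,0]*d,(v-K[1,2])/K[1,1]*d,d],-1)
    P=(c-z['t'].ravel())@R; P[d==0]=np.nan
    return z['im'],P
E
python3 - <<'E'
from h import *
for n in('top','side'):
    im,d=snap(n); cv2.imwrite(f'pics/{n}1.png',im[:,:,::-1])
o=env.observe(); print(o['time_s'],o['position'],o['tool_rot'],o['ft_force'],o['grip_width'])
E
```

```text
0.1 [0.17539573 0.52102123 0.24779061] [[-9.47713420e-01  3.19121972e-01 -6.63645898e-04]
 [ 3.19122552e-01  9.47712771e-01 -1.14005999e-03]
 [ 2.65127501e-04 -1.29223452e-03 -9.99999130e-01]] [-0.68261179 -0.73614707 -1.02287463] 0.08501498902331506
```

View pics/top1.png

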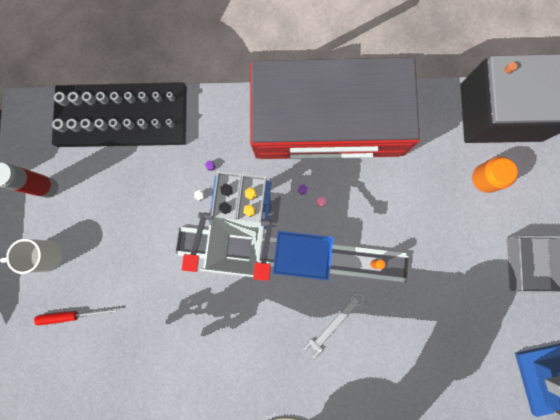

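View pics/side1.png

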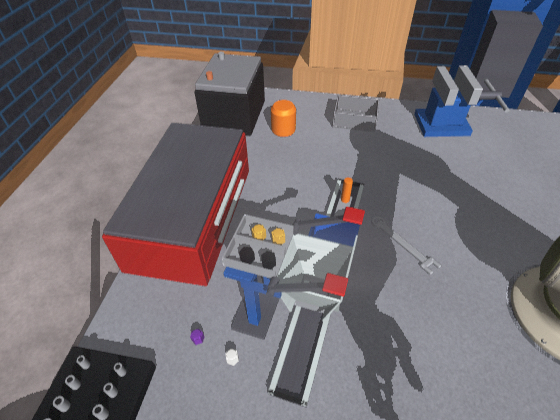

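The top view shows the brass nuts in the right tray (249,193; 248,211), the right pad at (262,271), the left pad at (190,263), the box at (303,256) and the post at (378,265). The side view agrees.

```bash
python3 - <<'E'
from h import *
for n in('top','side'):
    im,P=cloud(n); h=cv2.cvtColor(im,cv2.COLOR_RGB2HSV).astype(int); H,S,V=h[...,0],h[...,1],h[...,2]
    near=(P[...,0]>.2)&(P[...,0]<.8)&(abs(P[...,1])<.6)
    def rep(name,m):
        m=m&near; k,l,st,c=cv2.connectedComponentsWithStats(m.astype(np.uint8))
        for i in range(1,k):
            if st[i,4]>25:
                q=P[l==i]; print(n,name,st[i,4],c[i].round(),'med',np.median(q,0).round(4),'mid',((np.percentile(q,2,0)+np.percentile(q,98,0))/2).round(4))
    z=P[...,2]
    rep('red',((H<6)|(H>174))&(S>150)&(z>.2)&(z<.28))
    rep('orange',(H>4)&(H<18)&(S>150)&(z>.08)&(z<.1))
    rep('yellow',(H>18)&(H<32)&(S>120))
    rep('boxrim',(H>100)&(H<125)&(S>120)&(z>.064)&(z<.078))
    rep('hoprim',(z>.207)&(z<.225)&(P[...,0]<.62))
im,P=cloud('top')
# box rim rect
h=cv2.cvtColor(im,cv2.COLOR_RGB2HSV)
m=(h[...,0]>100)&(h[...,0]<125)&(h[...,1]>120)&(abs(P[...,2]-.072)<.006)&(P[...,1]>-.5)&(P[...,1]<.3)&(P[...,0]<.65)
print('box',cv2.minAreaRect(P[m][:,:2].astype(np.float32)))
big=cv2.resize(im[160:290,170:420],None,fx=3.2,fy=3.2,interpolation=cv2.INTER_CUBIC)
cv2.imwrite('pics/c1.png',big[:,:,::-1])
m=(abs(P[...,2]-.217)<.006)&(P[...,0]<.62)&(P[...,0]>.3)&(abs(P[...,1])<.4)
vv,uu=np.nonzero(m);print('hop',cv2.minAreaRect(P[m][:,:2].astype(np.float32)))
E
```

```text
top red 229 [190. 263.] med [0.4798 0.1708 0.2507] mid [0.4806 0.1709 0.2505]
top red 247 [261. 271.] med [0.4633 0.0363 0.2508] mid [0.4634 0.0355 0.2507]
top orange 605 [504. 171.] med [ 0.6814 -0.5109  0.0873] mid [ 0.679  -0.5106  0.0858]
top orange 62 [380. 264.] med [ 0.473  -0.2199  0.0897] mid [ 0.4709 -0.2192  0.0879]
top yellow 65 [491. 178.] med [ 0.664  -0.4843  0.0828] mid [ 0.6659 -0.4861  0.082 ]
top yellow 109 [250. 193.] med [0.6176 0.0609 0.2107] mid [0.6183 0.0622 0.2016]
top yellow 102 [249. 210.] med [0.5833 0.0629 0.211 ] mid [0.5836 0.0633 0.2016]
top boxrim 330 [303. 256.] med [ 0.4873 -0.0461  0.072 ] mid [ 0.493  -0.0473  0.0705]
top boxrim 67 [549. 369.] med [ 0.2398 -0.58    0.0709] mid [ 0.2343 -0.5874  0.0711]
top hoprim 56 [250. 195.] med [0.6148 0.0607 0.2111] mid [0.6142 0.06   0.2113]
top hoprim 95 [224. 207.] med [0.5901 0.1133 0.2111] mid [0.5912 0.1139 0.2108]
top hoprim 96 [249. 210.] med [0.5838 0.0629 0.2113] mid [0.5839 0.0632 0.2106]
top hoprim 26 [236. 213.] med [0.577  0.0894 0.2086] mid [0.5784 0.0895 0.2087]
top hoprim 101 [198. 235.] med
[... 1388 characters left out ...]
86 [351. 257.] med [0.4571 0.0987 0.2176] mid [0.4568 0.0949 0.2157]
side hoprim 114 [270. 244.] med [0.5914 0.0892 0.2084] mid [0.5925 0.0894 0.2086]
side hoprim 31 [251. 254.] med [0.6177 0.1142 0.2097] mid [0.6171 0.1149 0.2104]
side hoprim 140 [268. 257.] med [0.5881 0.1175 0.212 ] mid [0.5887 0.1166 0.2108]
side hoprim 55 [261. 268.] med [0.5953 0.1382 0.2084] mid [0.5955 0.1378 0.2086]
side hoprim 183 [297. 287.] med [0.533  0.1676 0.217 ] mid [0.5324 0.1662 0.2159]
box ((0.49326837062835693, -0.046977922320365906), (0.12970830500125885, 0.09921446442604065), 82.6435317993164)
hop ((0.5295373797416687, 0.09626895189285278), (0.16675399243831635, 0.1439422369003296), 11.256762504577637)
```

View pics/c1.png

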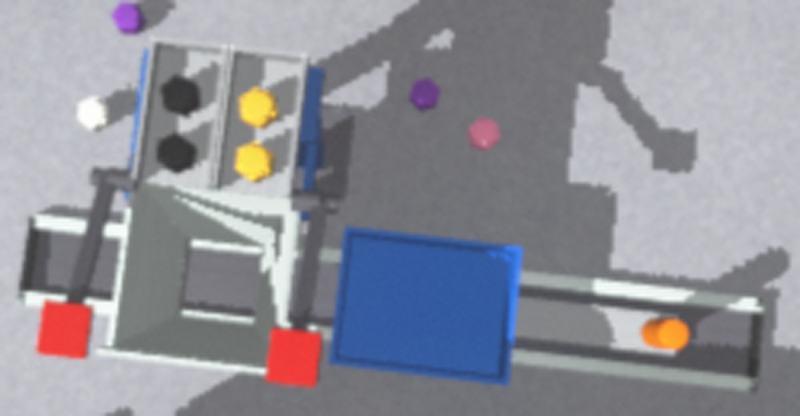

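```bash
python3 -m handwheel '[[[0,0,-0.04,-0.098],[0,0,-0.04,-0.098],[-0.018,-0.035,0,0],[-0.018,-0.035,0,0],[-0.018,-0.035,0,0]]]' 100 40 && python3 -m handwheel '[[[-0.018,-0.035,0,0],[-0.018,-0.035,0,0],[-0.018,-0.035,0,0],[-0.018,-0.035,0,0],[-0.018,-0.035,0,0]]]' && python3 -m handwheel '[[[-0.018,-0.035,0,0],[-0.018,-0.035,0,0],[-0.018,-0.035,0,0],[-0.018,-0.035,0,0],[-0.018,-0.035,0,0]]]' && python3 -m handwheel '[[[-0.018,-0.035,0,0],[-0.018,-0.035,0,0],[-0.018,-0.035,0,0],[0,0,0,0],[0,0,0,0]]]'
cat > st.py <<'E'
from h import *
import sys
o=env.observe(); R=o['tool_rot']; p=o['position']
print('t',o['time_s'],'p',p.round(4) if hasattr(p,'round') else p,'tooly',np.degrees(np.arctan2(R[1][1],R[0][1])),'f',np.round(o['ft_force'],1),'w',o['grip_width'],'q',np.round(o['q'],0))
if len(sys.argv)>1: print('tool shift', (np.array(R).T@(np.array(eval(sys.argv[1]))-p)).round(4))
E
python3 st.py '[.4705,-.2185,.065]'
```

```text
time_s: 0.52
position: [0.2156, 0.409, 0.3283]
tool_rot: [[-0.992, 0.127, 0.0], [0.127, 0.992, 0.0], [-0.0, 0.0, -1.0]]
ft_force: [1.4, 0.9, 0.6]
grip_width: 0.0853
time_s: 0.93
position: [0.2821, 0.2233, 0.3282]
tool_rot: [[-0.992, 0.128, -0.0], [0.128, 0.992, -0.0], [0.0, -0.0, -1.0]]
ft_force: [0.5, 0.7, 0.5]
grip_width: 0.0852
time_s: 1.35
position: [0.349, 0.038, 0.3283]
tool_rot: [[-0.992, 0.129, 0.0], [0.129, 0.992, 0.0], [-0.0, 0.0, -1.0]]
ft_force: [1.3, 0.8, 0.3]
grip_width: 0.0852
time_s: 1.77
position: [0.3893, -0.0725, 0.3277]
tool_rot: [[-0.991, 0.132, -0.002], [0.132, 0.991, 0.001], [0.002, 0.001, -1.0]]
ft_force: [-0.4, 0.3, 0.4]
grip_width: 0.0855
t 1.7667 p [ 0.3893 -0.0725  0.3277] tooly 82.42459784098486 f [-0.4  0.3  0.4] w 0.08545137064230868 q [ -28.    3.   86.    0.   91. -110.]
tool shift [-0.1001 -0.1342  0.2624]
```

```bash
python3 -m handwheel '[[[-0.02,-0.027,0,0],[-0.02,-0.027,0,0],[-0.02,-0.027,0,0],[-0.02,-0.027,0,0],[-0.02,-0.026,0,0]]]' >/dev/null && python3 -m handwheel '[[[0,0,0.035,0],[0,0,0.035,0],[0,0,0.035,0],[0,0,0.025,0],[0,0,0,0]]]'; python3 st.py '[.4705,-.2185,.065]'
python3 - <<'E'
from h import *
im,d=snap('wrist'); cv2.imwrite('pics/w1.png',im[:,:,::-1])
E
```

```text
time_s: 2.6
position: [0.4695, -0.2141, 0.194]
tool_rot: [[-0.992, 0.127, -0.008], [0.127, 0.992, 0.006], [0.008, 0.005, -1.0]]
ft_force: [0.6, 0.6, 0.0]
grip_width: 0.085
t 2.6 p [ 0.4695 -0.2141  0.194 ] tooly 82.70467823537064 f [0.6 0.6 0. ] w 0.08500605832213179 q [ -38.   21.   85.    0.   75. -120.]
tool shift [-0.0026 -0.0049  0.129 ]
```

View pics/w1.png

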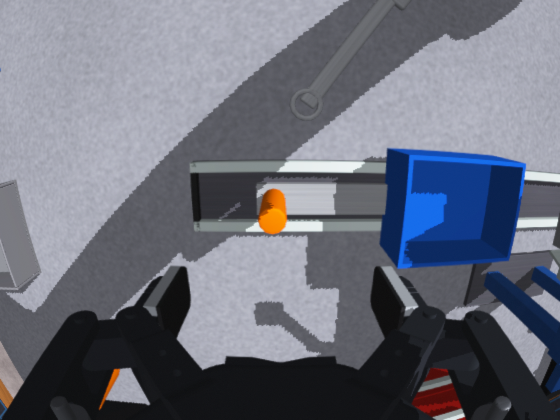

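The wrist view has the post top at (273,220), roughly midway between the jaws (about 180 and 385), so I go down and pinch it.

```bash
python3 -m handwheel '[[[-0.002,-0.004,0.03,0],[0,0,0.03,0],[0,0,0.03,0],[0,0,0.025,0],[0,0,0.014,0]]]' >/dev/null; python3 st.py; python3 -m handwheel '[[[0,0,0,0],[0,0,0,0],[0,0,0,0],[0,0,0,0],[0,0,0,0]]]' 10 30 >/dev/null; python3 -m handwheel '[[[0,0,0,0],[0,0,0,0],[0,0,0,0]]]'; python3 st.py '[.4893,-.0727,.065]'
```

```text
t 3.0667 p [ 0.4731 -0.2206  0.0691] tooly 82.67206375303044 f [ 0.5 -0.   0. ] w 0.08525855928114472 q [ -38.   31.   93.    0.   56. -121.]
time_s: 3.73
position: [0.4731, -0.2213, 0.0706]
tool_rot: [[-0.992, 0.128, 0.002], [0.128, 0.992, -0.001], [-0.002, -0.001, -1.0]]
ft_force: [-0.8, 1.3, 6.9]
grip_width: 0.0212
t 3.7333 p [ 0.4731 -0.2213  0.0706] tooly 82.62361679721967 f [-0.8  1.3  6.9] w 0.021241846060132144 q [ -38.   31.   93.    0.   56. -121.]
tool shift [0.0031 0.1495 0.0055]
```

```bash
python3 -m handwheel '[[[0,0.01,0,0],[0,0.015,0,0],[0,0.015,0,0],[0,0.015,0,0],[0,0.015,0,0]]]' >/dev/null; python3 st.py;  python3 -m handwheel '[[[0,0.015,0,0],[0,0.015,0,0],[0,0.015,0,0],[0,0.015,0,0],[0,0.01,0,0]]]' >/dev/null; python3 -m handwheel '[[[0,0.007,0,0],[0,0,0,0],[0,0,0,0]]]' >/dev/null; python3 st.py '[.4893,-.0727,.07]'
python3 - <<'E'
from h import *
for n in('top','side'):
    im,d=snap(n)
im,P=cloud('top')
cv2.imwrite('pics/c2.png',cv2.resize(im[160:300,150:380],None,fx=3.4,fy=3.4,interpolation=cv2.INTER_CUBIC)[:,:,::-1])
im,P=cloud('side')
cv2.imwrite('pics/s2.png',cv2.resize(im[150:350,220:440],None,fx=2.9,fy=2.9,interpolation=cv2.INTER_CUBIC)[:,:,::-1])
yh=np.array([.128,.9918]);xh=np.array([.9918,-.128])
for n in('top','side'):
    im,P=cloud(n); h=cv2.cvtColor(im,cv2.COLOR_RGB2HSV)
    m=(h[...,0]>100)&(h[...,0]<125)&(h[...,1]>120)&(abs(P[...,2]-.072)<.005)&(P[...,1]>-.2)&(P[...,1]<.3)&(P[...,0]<.6)&(P[...,0]>.4)
    q=P[m][:,:2]; 
    if len(q): print(n,len(q),'s',np.percentile(q@yh,[1,50,99]).round(4),'x',np.percentile(q@xh,[1,99]).round(4))
E
```

```text
t 4.15 p [ 0.482  -0.1518  0.0706] tooly 82.61261566336628 f [-1.5 -3.   7.3] w 0.02125254538912978 q [ -31.   29.   96.   -0.   55. -113.]
t 4.8167 p [ 0.4919 -0.0748  0.0706] tooly 82.66700646583276 f [-2.3  3.2  8.9] w 0.021471508276873573 q [ -22.   29.   97.    0.   54. -105.]
tool shift [0.0029 0.0017 0.0006]
top 1 s [0.1111 0.1111 0.1111] x [0.5448 0.5448]
side 304 s [0.179  0.2268 0.2302] x [0.4434 0.5431]
```

View pics/c2.png

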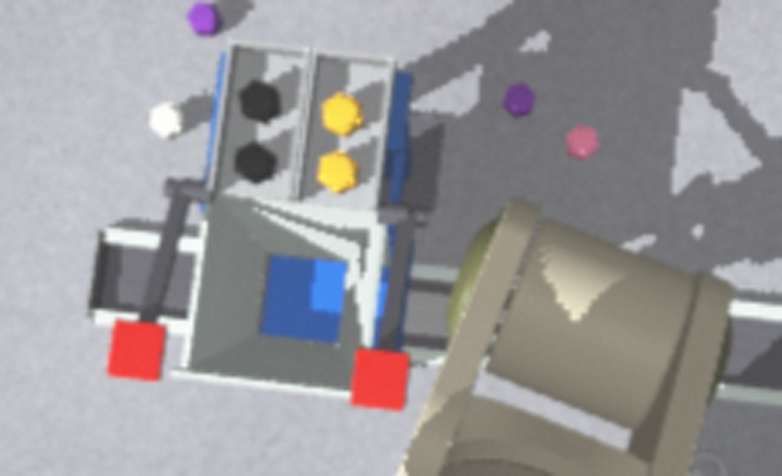

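The side-camera rim puts the box centre at s≈0.165 against the spout at 0.164, and blue fills the spout opening in the top view at (262-385, 255-340). I release, rise and turn the tool 90°, so that the gripper's narrow side faces the hopper.

```bash
python3 -m handwheel '[[[0,0,0,0],[0,0,0,0],[0,0,0,0],[0,0,0,0],[0,0,0,0]]]' 70 >/dev/null; python3 -m handwheel '[[[0,0,-0.015,0],[0,0,-0.03,0],[0,0,-0.04,0],[0,0,-0.04,0],[0,0,-0.04,0]]]' >/dev/null; python3 -m handwheel '[[[0,0,-0.04,0],[0,0,-0.035,0],[0,0,0,0.12],[0,0,0,0.12],[0,0,0,0.12]]]' 0 >/dev/null; python3 -m handwheel '[[[0,0,0,0.12],[0,0,0,0.12],[0,0,0,0.12],[0,0,0,0.12],[0,0,0,0.12]]]' >/dev/null;  python3 -m handwheel '[[[0,0,0,0.12],[0,0,0,0.12],[0,0,0,0.12],[0,0,0,0.12],[0,0,0,0.12]]]' >/dev/null; python3 -m handwheel '[[[0,0,0,0],[0,0,0,0]]]' >/dev/null
python3 st.py '[.4578,.0322,.275]'
python3 - <<'E'
from h import *
snap('top')
yh=np.array([.128,.9918])
im,P=cloud('top'); h=cv2.cvtColor(im,cv2.COLOR_RGB2HSV); q=P[(h[...,0]>4)&(h[...,0]<18)&(h[...,1]>150)&(abs(P[...,2]-.09)<.006)&(abs(P[...,1])<.4)]
print(len(q), q.mean(0) if len(q) else '', (q[:,:2]@yh).mean() if len(q) else '')
E
```

```text
t 7.1667 p [ 0.4914 -0.0753  0.3092] tooly -6.555902068035759 f [0.1 0.8 0.1] w -0.00011199235568160419 q [-22.  14.  75.  -0.  90. -16.]
tool shift [ 0.1029 -0.0457  0.0342]
0
```

```bash
python3 -m handwheel '[[[0.025,-0.012,0,0],[0.026,-0.012,0,0],[0.026,-0.011,0,0],[0.026,-0.011,0,0],[0,0,0.015,0]]]' >/dev/null; python3 -m handwheel '[[[0,0,0,0],[0,0,0,0]]]' >/dev/null; python3 st.py '[.4578,.0322,.275]'
python3 - <<'E'
from h import *
snap('top')
yh=np.array([.128,.9918])
im,P=cloud('top'); h=cv2.cvtColor(im,cv2.COLOR_RGB2HSV); q=P[(h[...,0]>4)&(h[...,0]<18)&(h[...,1]>150)&(abs(P[...,2]-.09)<.006)&(abs(P[...,1])<.4)]
print(len(q), q.mean(0) if len(q) else '', (q[:,:2]@yh).mean() if len(q) else '')
im,d=snap('wrist'); cv2.imwrite('pics/w2.png',im[:,:,::-1])
E
```

```text
t 7.8 p [0.4578 0.0324 0.2942] tooly -6.630075774676053 f [ 0.5 -0.1  0.7] w -0.00012679832327832066 q [-11.  11.  83.  -0.  87.  -4.]
tool shift [-0.0002  0.      0.0192]
61 [ 0.48998518 -0.07436391  0.0897736 ] -0.011036025582097484
```

View pics/w2.png

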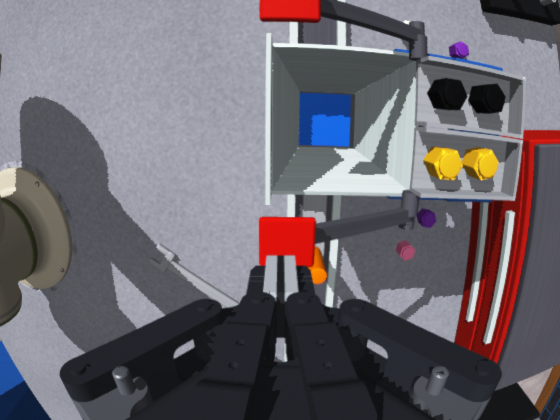

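The wrist view shows the fingertips over the red right pad (287,240), with the brass nuts in that lever's tray (443,163; 481,164). The post at s=-0.011 confirms the box is centred, so I press.

```bash
python3 -m handwheel '[[[0,0,0.014,0],[0,0,0.013,0],[0,0,0.013,0],[0,0,0.013,0],[0,0,0.013,0]]]' | grep -E 'pos|force'; python3 -m handwheel '[[[0,0,0.013,0],[0,0,0.013,0],[0,0,0.013,0],[0,0,0.012,0],[0,0,0.007,0]]]' | grep -E 'pos|force'; python3 -m handwheel '[[[0,0,0,0],[0,0,0,0],[0,0,0,0],[0,0,0,0],[0,0,0,0]]]' | grep -E 'pos|force'; python3 -m handwheel '[[[0,0,0,0],[0,0,0,0],[0,0,0,0],[0,0,0,0],[0,0,0,0]]]' >/dev/null;python3 -m handwheel '[[[0,0,0,0],[0,0,0,0],[0,0,0,0],[0,0,0,0],[0,0,0,0]]]' >/dev/null; python3 st.py
python3 - <<'E'
from h import *
im,d=snap('wrist'); cv2.imwrite('pics/w3.png',im[:,:,::-1])
E
```

```text
position: [0.458, 0.0317, 0.2285]
ft_force: [-2.2, 0.3, 4.1]
position: [0.4592, 0.0315, 0.1704]
ft_force: [2.9, -0.3, 5.0]
position: [0.4581, 0.0323, 0.1708]
ft_force: [1.1, -2.4, 3.7]
t 9.9833 p [0.4581 0.0324 0.1704] tooly -6.763592956697818 f [ 2.1 -1.9  4.5] w -0.00014041558139487714 q [-11.  17.  96.   0.  67.  -4.]
```

View pics/w3.png

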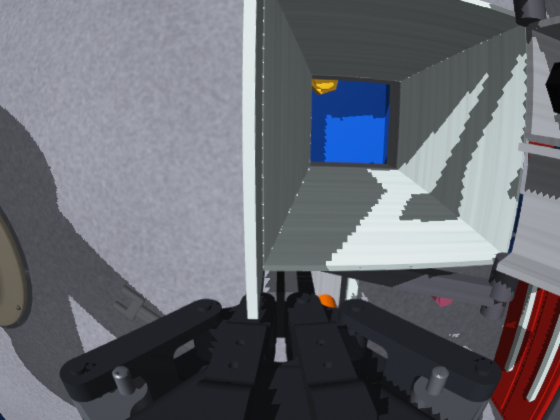

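A nut is visible in the box at (323,86) and the tipped tray looks empty at (530,215). I release the lever and check for the second nut.

```bash
python3 -m handwheel '[[[0,0,-0.015,0],[0,0,-0.02,0],[0,0,-0.025,0],[0,0,-0.03,0],[0,0,-0.035,0]]]' >/dev/null; python3 -m handwheel '[[[0,0,-0.03,0],[0,0,-0.03,0],[-0.03,0,0,0],[-0.03,0,0,0],[-0.03,0,0,0]]]' >/dev/null;  python3 -m handwheel '[[[-0.03,-0.03,0,0],[-0.03,-0.03,0,0],[-0.03,-0.03,0,0],[0,0,0,0],[0,0,0,0]]]' >/dev/null; python3 st.py
python3 - <<'E'
from h import *
a,_=snap('top'); b,_=snap('side')
c1=cv2.resize(a[160:300,160:420],(780,420),interpolation=cv2.INTER_CUBIC)
cv2.imwrite('pics/e1.png',c1[:,:,::-1])
cv2.imwrite('pics/e2.png',cv2.resize(b[170:340,210:400],None,fx=3.4,fy=3.4,interpolation=cv2.INTER_CUBIC)[:,:,::-1])
yh=np.array([.128,.9918])
im,P=cloud('top'); h=cv2.cvtColor(im,cv2.COLOR_RGB2HSV); q=P[(h[...,0]>4)&(h[...,0]<18)&(h[...,1]>150)&(abs(P[...,2]-.09)<.006)&(abs(P[...,1])<.4)]
print(len(q),(q[:,:2]@yh).mean())
for n in('top','side'):
    im,P=cloud(n); h=cv2.cvtColor(im,cv2.COLOR_RGB2HSV)
    m=((h[...,0]>18)&(h[...,0]<32)&(h[...,1]>120)&(P[...,1]>-.3)&(P[...,1]<.4)&(P[...,0]>.3)&(P[...,0]<.8)).astype(np.uint8)
    k,l,s,c=cv2.connectedComponentsWithStats(m)
    for i in range(1,k): print(n,s[i,4],c[i].round(),np.median(P[l==i],0).round(3))
E
```

```text
t 11.2833 p [ 0.3478 -0.135   0.355 ] tooly -7.016646232952875 f [-0.1  0.8  0.2] w 0.0001923116942280868 q [-40.  -0.  85.   0.  95. -33.]
61 -0.010836852374156816
top 33 [230. 251.] [0.505 0.127 0.04 ]
side 118 [315. 326.] [0.502 0.136 0.041]
```

View pics/e1.png

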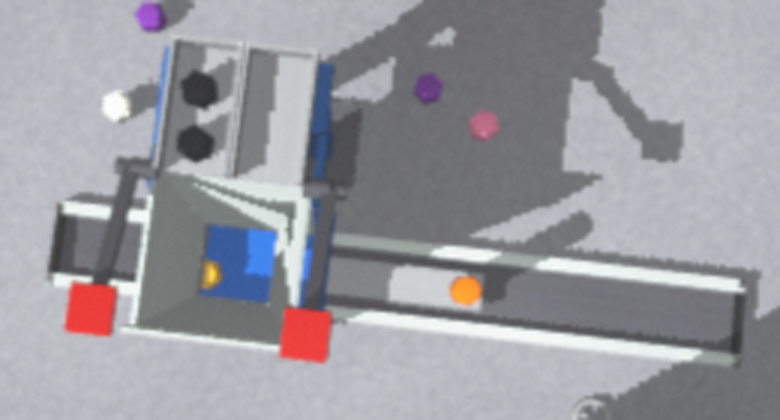

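View pics/e2.png

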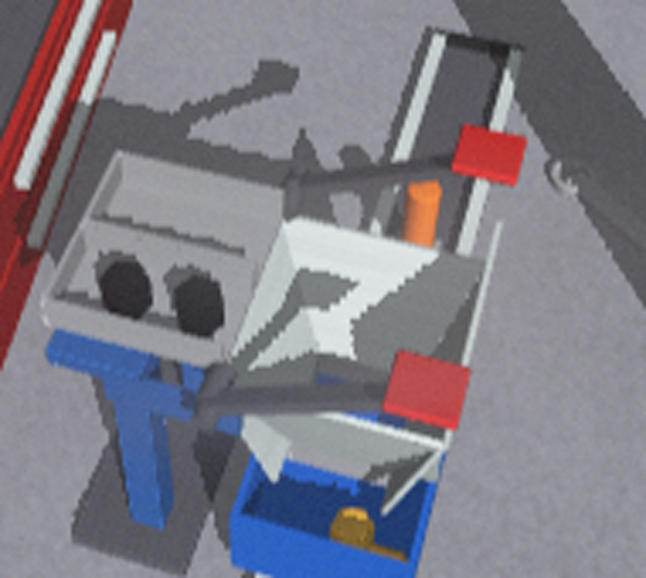

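The tray is empty and the black nuts are untouched at (197,88) and (195,142). In the side crop one nut shows at (352,527), with a gold sliver at (390,550) that is probably the second. I look into the box's open +y end with the wrist camera to make sure.

```bash
python3 -m handwheel '[[[0.038,0,0,0],[0.038,0,0,0],[0.038,0,0,0],[0.038,0,0,0],[0.038,0,0,0]]]' >/dev/null; python3 -m handwheel '[[[0.038,0,0,0],[0.038,0,0,0],[0.038,0,0,0],[0.038,0,0,0],[0.038,0,0,0]]]' >/dev/null;  python3 -m handwheel '[[[0.038,0,0,0],[0.038,0,0,0],[0,0,0,0],[0,0,0,0]]]' >/dev/null; python3 st.py
python3 - <<'E'
from h import *
im,d=snap('wrist')
h=cv2.cvtColor(im,cv2.COLOR_RGB2HSV); m=((h[...,0]>18)&(h[...,0]<32)&(h[...,1]>120)).astype(np.uint8)
k,l,s,c=cv2.connectedComponentsWithStats(m); print([(s[i].tolist()) for i in range(1,k) if s[i,4]>8])
b=np.load('side.npz')['im'][290:345,270:345]
cv2.imwrite('pics/f.png',np.hstack([im,cv2.copyMakeBorder(cv2.resize(b,(240,176),interpolation=cv2.INTER_CUBIC),0,244,0,0,cv2.BORDER_CONSTANT)])[:,:,::-1])
E
```

```text
t 12.55 p [0.4017 0.3215 0.354 ] tooly -6.414910848595575 f [ 0.2 -0.4  0. ] w 5.949723096382856e-06 q [25. 15. 67.  0. 98. 32.]
[[350, 279, 16, 11, 121]]
```

View pics/f.png

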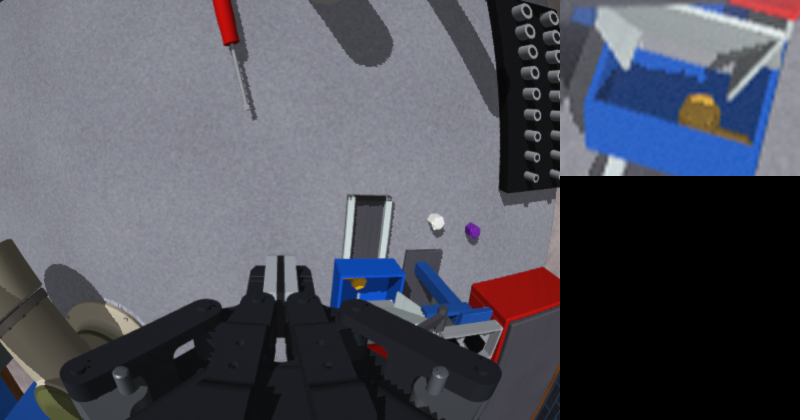

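The near wall hides the floor from there, so I take one steeper look.

```bash
python3 -m handwheel '[[[-0.03,0.01,-0.01,0],[-0.03,0.01,-0.01,0],[-0.03,0.01,-0.01,0],[-0.03,0.01,-0.01,0],[0,0,0,0]]]' >/dev/null; python3 -m handwheel '[[[0,0,0,0],[0,0,0,0]]]' >/dev/null; python3 st.py
python3 - <<'E'
from h import *
p=env.camera_params('wrist'); print(-cv2.Rodrigues(p['rvec'])[0].T@np.ravel(p['tvec']))
im,d=snap('wrist')
h=cv2.cvtColor(im,cv2.COLOR_RGB2HSV); m=((h[...,0]>15)&(h[...,0]<32)&(h[...,1]>120)).astype(np.uint8)
k,l,s,c=cv2.connectedComponentsWithStats(m); S=[s[i] for i in range(1,k) if s[i,4]>8]; print(S)
b=max(S,key=lambda a:a[4]); x,y=b[0]+8,b[1]+5; x0,y0=max(0,x-75),max(0,y-60)
cv2.imwrite('pics/g.png',cv2.resize(im[y0:y0+120,x0:x0+150],None,fx=4.5,fy=4.5,interpolation=cv2.INTER_CUBIC)[:,:,::-1])
E
```

```text
t 13.1833 p [0.428  0.1946 0.3952] tooly -6.790082164532276 f [-0.6  0.5 -0.1] w -0.00010203913263176362 q [ 10.  10.  68.   0. 103.  17.]
[0.43573528 0.26695051 0.51966066]
[array([316, 188,  26,  17, 247], dtype=int32)]
```

View pics/g.png

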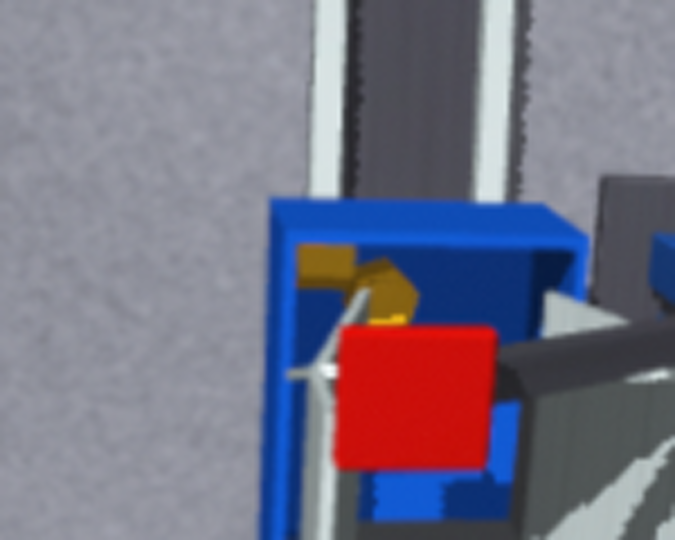

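Both brass nuts are on the box floor, at (325,265) and (388,290). The arm is clear of everything, so I hand in.

```bash
python3 -c "
from rig import env
print(env.close_job())"
```

```text
the job is handed in; nothing more can be done
None
```

I slid the blue box about 147 mm along its rail by pinching its handle post. Then I pressed the right lever about 97 mm down, short of its full 118 mm so the gripper would clear the hopper, and held it for over 1 s. I handed in at about 13.2 s of the 56 s allowed; hand-in reports no verdict.

- **Box:** after release, and again after the tip, the post position put the box's centre within about 1 mm of the estimated spout centre. I estimated the spout centre from the pads and the hopper rim; the side camera's box rim agreed within about 2 mm.
- **Brass nuts:** the last wrist picture shows both on the box floor at its +y end. The top and side pictures had shown only one nut clearly, which is why I took the extra look.
- **Black nuts:** in the top and side pictures they stood in their tray as before; I did not measure their positions.
- **Arm:** it was clear of the scene with a wrist force near zero. The highest force I read was about 9 N, while gripping the post.

I viewed 10 pictures.

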